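# Put the washed chopping boards away in order of size

### The arm

A 6-joint arm with a two-finger parallel gripper is mounted at the origin on a cart in front of the work surface, level with it; the furniture and walls round the work are solid. World frame = base frame: x ahead of the robot, y to its left, z up, the work surface at z = 0. Lengths are in m, angles in rad, forces in N, time in s.
With the tool pointing down it reaches from about 0.25 to 0.775 m from the base axis. Payload 4 kg.
Tool frame: the origin (TCP) lies at the very end of the fingers, on their centre line; the grasp point (between the pads) lies 19 mm behind it (robot.hold_point_z is the distance from the TCP to the grasp point, in m); z points along the fingers, y is the line along which they close (so a half turn about z gives the same grasp; the last joint's range is limited). The gripper opens to 94 mm and grips with 3 to 60 N. Pads are 16 mm wide; open, the fingers measure 119 mm over their backs; the gripper's body (75 mm by 177 mm) begins 78 mm behind the grasp point.
Start: joints at [-1.349, 0.087, 1.371, -0, 1.684, -0.103], TCP at [0.176, -0.521, 0.206] pointing down, gripper open.
Joint ranges: [-3.1, 3.1], [-0.76, 2.03], [0.27, 2.55], [-1.08, 4.22], [0.17, 2.65], [-2.57, 2.57]. Speed limits (rad/s): [2.79, 2.79, 3.14, 3.14, 3.14, 3.14].

### API

Orientations are given as [roll, pitch, yaw] about the fixed x, y, z axes, in that order (R = Rz(yaw) Ry(pitch) Rx(roll)).
In Python, from bench import robot gives the robot as it stands.
- The arm moves only by the tool carry_out, never from a script. Its argument "steps" is a list of rows, each a list of 3 entries, a list of its own where there are three numbers: the shift along the tool's x, y, z in m, then the turn about the tool's z in units of 10 degrees (1.0 is 10 degrees), then the closure, from -1 (fully open) to 1 (shut). In form: [[[tx, ty, tz], roll, jaw], ...]. A call has 1 to 10 rows; each row is the pose to reach, as a shift and turn from the pose commanded when the call began, along the tool's axes at that moment; what a row does not reach only later rows make up. A row lasts 1/8 s, in which the tool goes at most 62.5 mm and 10.7 degrees, less where a joint would pass 70% of its speed; a pose out of reach is approached as far as the arm can. A call with a gripper value outside its range is refused whole. The fingers move at their own pace and stop on an object; the grip force is fixed at half the most. Time passes only in rows, so rows that repeat a pose let the fingers close. It gives the time, the measured TCP pose, the force, the opening and the grip force at its end, in the units of the state.
- robot.get_obs(): the state, without advancing time (a new reading comes with each control period).
- robot.snapshot(name): name is "scene" or "top" or "wrist"; returns a dict with "image" (400x640x3 uint8, red, green, blue), "z_map" (400x640 float32, m along the optical axis (not along the pixel's ray), 0 where there is no reading), "mtx" (3x3 intrinsics, pixels), "D" ([k1, k2, p1, p2, k3] as OpenCV has them; the pictures are not rectified), "R" (3x3) and "t" (3): a world point X has camera coordinates R X + t. Camera axes: x right, y down, z forward; pixel columns grow to the right and rows downward; lengths in m; the calibration is good to about 2 mm. A picture is of the moment at which its call begins.
- robot.close_job(): hands the job in; it is judged then, once.
The state is a dict: "time": time; "joint_positions": joint angles; "qvel": joint speeds; "joint_torque": joint torques, N m; "tool_pos": TCP position; "ee_rot": TCP orientation; "wrist_force": force on the tool from outside, world axes, zero at the start; "wrist_torque": the same for the moment, N m; "width": finger opening in m; "finger_force": force on a finger pad.
Only numpy, scipy, OpenCV 4.12 (cv2) and the standard library are available. Lean on these libraries where they do the work, as an engineer would, in place of code of your own. Each camera call takes 0.05 s, during which the arm holds its last target. There are 200 camera calls.

### The job

The four washed chopping boards have dried in the dish drainer; put them away in the wooden board stand, one in each slot, in order of size: the largest next to the stand's tall end panel, then each next smaller one beside it, down to the smallest at the low end. Stand each board upright on its long edge, right down in its slot and about centred from front to back, let go of it, and leave the mug on the drainer where it is.

Things in the scene. Friction and masses are not known exactly. Their poses are not given: they have to be found in the camera images.
- board_largest: The largest of four plain wooden chopping boards, 220 long x 155 high x 12 thick, rounded corners. Stands on a long edge, about upright, in one of the drainer's four slots (varies). Origin: middle of its lower edge; the middle of its upper edge is 155 mm up its z. x along its length, y through its thickness. About 290 g.
- board_second: The second largest of four plain wooden chopping boards, 197 long x 140 high x 12 thick, rounded corners. Stands on a long edge, about upright, in one of the drainer's four slots (varies). Origin: middle of its lower edge; the middle of its upper edge is 140 mm up its z. x along its length, y through its thickness. About 235 g.
- board_third: The third largest of four plain wooden chopping boards, 174 long x 125 high x 12 thick, rounded corners. Stands on a long edge, about upright, in one of the drainer's four slots (varies). Origin: middle of its lower edge; the middle of its upper edge is 125 mm up its z. x along its length, y through its thickness. About 185 g.
- board_smallest: The smallest of four plain wooden chopping boards, 151 long x 110 high x 12 thick, rounded corners. Stands on a long edge, about upright, in one of the drainer's four slots (varies). Origin: middle of its lower edge; the middle of its upper edge is 110 mm up its z. x along its length, y through its thickness. About 140 g.
- stand: Fixed light-wood rack. Four slots along its y, centres y = +-25, +-75 mm, x = 0; boards lie along its x on two rails (tops at z 18, x = +-45). Between slots, two spindles 16 thick, tips at z 105, at y = 0, +-50, +-100, x = +-45; cones at their feet (16 high) guide a board to the slot's middle: free width 34 above, 20 at the rail. Origin: on the worktop under its middle.
- tall_end: Tall end panel of the stand: light wood, 170 wide x 14 thick x 125 high, at one end of the row of slots: y = +114 or -114 mm in the stand's frame (varies), axes as the stand's. The panel at the other end is only 45 high. Origin: middle of its underside.
- drainer: Fixed grey dish drainer, tray 250 wide in y, x = -110 to +230 mm. Five steel wire arches (5 thick, tops at z 82, 170 long in x) at y = 0, +-50, +-100; four slots between them, centres y = +-25, +-75. Boards lie along its x on the floor at z 12. Origin: on the worktop under the middle of the arches.
- mug: White mug, 80 mm across and 91 high, handle to its own -y, standing upright on the drainer's tray behind the boards, 172 mm along the drainer's x. Origin: its underside, near the middle. Not to be moved.

How it is judged:
By the outcome, as a careful person would: the job done as asked, in the order asked, and still so for the second after the job is handed in, with the robot touching nothing.
It also fails if it takes over 96 s, if anything falls off the work surface, if the arm or the gripper's body presses on something with over 40 N, if the wrist force passes 120 N, or if a joint passes its speed limit or range.

## Working session

There is one attempt and no reset: what is moved stays moved. The work goes in short steps, Python scripts to look and compute and a tool call to move; the robot and the scene stay as the last step left them, time stands still between calls to the robot, and variables do not carry over. Pictures are saved under pics/ and viewed, at most 14 in all, crops included, and the job is handed in when it is done.

Besides the shell and the picture viewer there is one more tool, called after ">>>" by a JSON object that holds its "api" and its "payload", one argument or row to a line. carry_out: Moves the arm, as the interface text tells. Its arguments: {"type":"object","properties":{"steps":{"type":"array","items":{"type":"array"}}},"required":["steps"]}

```bash
mkdir -p pics; ls; python3 - <<'E'
from bench import robot
import cv2,numpy as np
print(robot.get_obs(), robot.hold_point_z)
for n in ("scene","top"):
    s=robot.snapshot(n); cv2.imwrite(f"pics/{n}0.png",s["image"][:,:,::-1]); np.savez(f"pics/{n}0.npz",**s)
    print(n,s["mtx"].tolist(),s["D"],s["R"].round(3).tolist(),s["t"])
E
```

```text
pics
{'time': 0.0, 'joint_positions': array([-1.34911069e+00,  8.78958584e-02,  1.37222600e+00, -7.87419238e-06,
        1.68360502e+00, -1.03091664e-01]), 'qvel': array([ 0.0014746 ,  0.00071821, -0.0007236 ,  0.00077765,  0.00183074,
        0.00011822]), 'joint_torque': array([ 4.67444006e-04, -3.40181065e+01, -3.02423894e+01,  7.16978568e-02,
        3.29866132e-02, -1.70162416e-04]), 'tool_pos': array([ 0.17538023, -0.52071157,  0.20435085]), 'ee_rot': array([-3.13946896e+00, -2.11845836e-04,  3.24776198e-01]), 'wrist_force': array([0.07999268, 0.46432207, 0.75091235]), 'wrist_torque': array([-0.08736806, -0.00466089, -0.08080586]), 'finger_force': 0.0, 'width': 0.09378825592989155} 0.0188
scene [[385.1173251130284, 0.0, 318.51091559945024], [0.0, 385.1173251130284, 194.82747411403776], [0.0, 0.0, 1.0]] [-0.09030457  0.          0.          0.          0.        ] [[0.988, -0.154, 0.008], [-0.1, -0.679, -0.727], [0.117, 0.718, -0.687]] [-0.50831318  0.12034669  0.80526191]
top [[467.6238497370013, 0.0, 317.0680371542791], [0.0, 467.6238497370013, 196.41287917269398], [0.0, 0.0, 1.0]] [0.02909432 0.         0.         0.         0.        ] [[0.004, -1.0, 0.002], [-0.993, -0.005, -0.122], [0.122, -0.001, -0.993]] [0.02336737 0.52876305 0.97129059]
```

View pics/scene0.png

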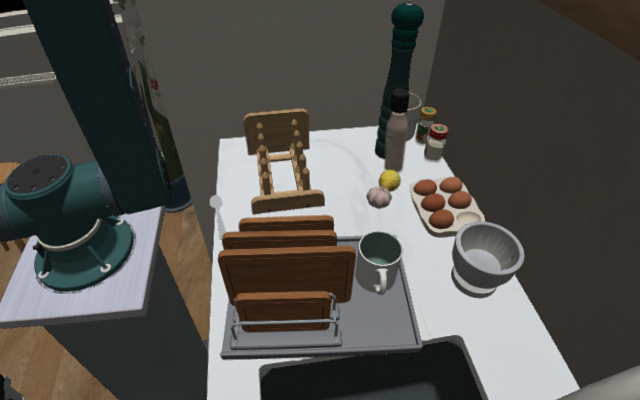

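View pics/top0.png

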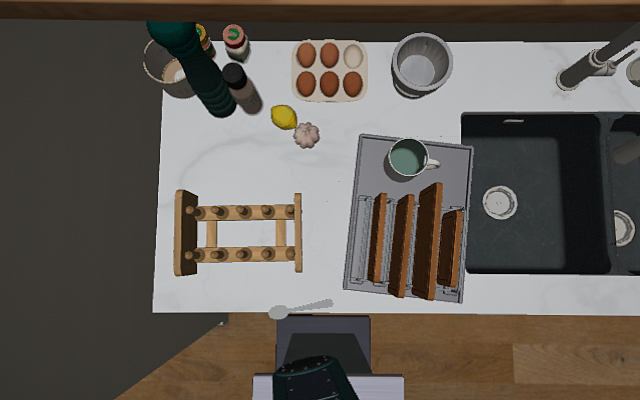

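The top view shows the boards left to right at columns 378, 400, 428 and 452. By length these look like third, second, largest, smallest. The stand's tall panel is at column 185, towards +y, and the mug is at (408,158). Next I'll measure with the depth maps.

```bash
cat > h.py <<'E'
import numpy as np,cv2
def cloud(s):
    z=s["z_map"]; h,w=z.shape
    u,v=np.meshgrid(np.arange(w),np.arange(h))
    p=np.stack([u,v],-1).reshape(-1,1,2).astype(np.float64)
    n=cv2.undistortPoints(p,s["mtx"],s["D"]).reshape(h,w,2)
    c=np.dstack([n*z[...,None],z])
    P=(c-s["t"])@s["R"]            # R^T (c-t)
    P[z==0]=np.nan
    return P
def proj(s,X):
    return cv2.projectPoints(np.asarray(X,float).reshape(-1,1,3),cv2.Rodrigues(s["R"])[0],s["t"],s["mtx"],s["D"])[0].reshape(-1,2)
E
python3 - <<'E'
from h import *
s=np.load("pics/top0.npz"); P=cloud(s); np.set_printoptions(precision=4,suppress=True)
im=s["image"].astype(int)
wood=(im[...,0]-im[...,2]>25)
def rep(name,m):
    Q=P[m]; Q=Q[~np.isnan(Q).any(1)]
    r=cv2.minAreaRect((Q[:,:2]*1000).astype(np.float32)); print(name,len(Q),r,"z",np.percentile(Q[:,2],[1,50,99]))
    return Q
U,V=np.meshgrid(np.arange(640),np.arange(400))
reg=(U>365)&(U<466)&(V>170)&(V<305)
# boards top edges by connected comps of wood & z>0.1
m=(reg&wood&(P[...,2]>0.09)).astype(np.uint8)
n,l,st,c=cv2.connectedComponentsWithStats(m,connectivity=4)
for i in range(1,n):
    if st[i,4]<40: continue
    Q=P[l==i]; zt=np.percentile(Q[:,2],97); T=Q[Q[:,2]>zt-0.006]
    print("board",st[i],"ztop",zt)
    rep(" top",(l==i)&(P[...,2]>zt-0.006))
# tray
gm=(U>340)&(U<476)&(V>125)&(V<310)&(P[...,2]>0.003)&(P[...,2]<0.03)
rep("tray",gm)
sm=(U>170)&(U<305)&(V>185)&(V<280)
rep("tall",sm&(P[...,2]>0.115)&(P[...,2]<0.135)); rep("tips",sm&(U>190)&(U<296)&(P[...,2]>0.095)&(P[...,2]<0.115))
rep("low",sm&(U>285)&(P[...,2]>0.037)&(P[...,2]<0.052))
t=(sm&(U>192)&(P[...,2]>0.09)&(P[...,2]<0.115)).astype(np.uint8)
n,l,st,c=cv2.connectedComponentsWithStats(t)
for i in range(1,n):
    if st[i,4]>5: print("tip",st[i],np.median(P[l==i],0))
for pts in ["mug"]:
    rep("mug",(U>380)&(U<432)&(V>130)&(V<185)&(P[...,2]>0.08))
# drainer arches
a=reg&~wood
a=((U>350)&(U<470)&(V>180)&(V<300)&~wood&(P[...,2]>0.06)&(P[...,2]<0.1)).astype(np.uint8)
n,l,st,c=cv2.connectedComponentsWithStats(a)
for i in range(1,n):
    if st[i,4]>5: Q=P[l==i];print("arch",st[i],np.median(Q,0),Q.min(0),Q.max(0))
crop=s["image"][170:310,340:480,::-1]; tall=s["image"][180:285,165:310,::-1]
cv2.imwrite("pics/c1.png",cv2.resize(crop,(600,600),interpolation=cv2.INTER_CUBIC))
cv2.imwrite("pics/c2.png",cv2.resize(tall,(725,525),interpolation=cv2.INTER_CUBIC))
E
```

```text
board [ 419  182   24  119 1759] ztop 0.16930220641221652
 top 778 ((432.928466796875, -190.9674072265625), (12.944717407226562, 212.06210327148438), 83.9815673828125) z [0.1636 0.1669 0.1708]
board [371 193  16  90 758] ztop 0.13951853211318643
 top 530 ((439.7572021484375, -94.92942810058594), (11.993642807006836, 164.39210510253906), 84.23490905761719) z [0.1337 0.1369 0.1403]
board [ 393  194   22  104 1180] ztop 0.15425710509253895
 top 651 ((424.6276550292969, -141.17071533203125), (12.677844047546387, 187.72128295898438), 82.76859283447266) z [0.1485 0.152  0.1554]
board [446 210  17  78 761] ztop 0.12446987408159028
 top 454 ((419.3597106933594, -242.52801513671875), (13.382559776306152, 143.46194458007812), 83.40715026855469) z [0.1187 0.1219 0.126 ]
tray 10159 ((491.5926818847656, -171.4764404296875), (288.9510803222656, 402.6571350097656), 89.90482330322266) z [0.0034 0.0141 0.0287]
tall 703 ((446.59820556640625, 294.69757080078125), (162.9173583984375, 15.41683292388916), 1.3629733324050903) z [0.1155 0.1241 0.1285]
tips 386 ((450.8974609375, 174.8280029296875), (105.0465
[... 1186 characters left out ...]
4146 -0.2654  0.0814] [ 0.3317 -0.2783  0.0601] [ 0.5022 -0.2538  0.0866]
arch [441 210   1  10  10] [ 0.4867 -0.2254  0.0825] [ 0.4777 -0.226   0.0806] [ 0.496  -0.2246  0.085 ]
arch [448 216   5   2   7] [ 0.4825 -0.2443  0.0793] [ 0.4816 -0.2447  0.0675] [ 0.484 -0.243  0.098]
arch [440 223   1   8   8] [ 0.4624 -0.2228  0.0817] [ 0.4555 -0.2232  0.0808] [ 0.4695 -0.2226  0.0831]
arch [439 236   1   7   7] [ 0.4373 -0.2198  0.0826] [ 0.4313 -0.2203  0.0811] [ 0.4433 -0.2194  0.0841]
arch [438 249   1   6   6] [ 0.4123 -0.2177  0.0806] [ 0.4073 -0.2189  0.0765] [ 0.4173 -0.2169  0.0837]
arch [415 289   5   3   7] [ 0.3366 -0.1748  0.0789] [ 0.3348 -0.1757  0.0605] [ 0.3371 -0.174   0.0946]
```

View pics/c1.png

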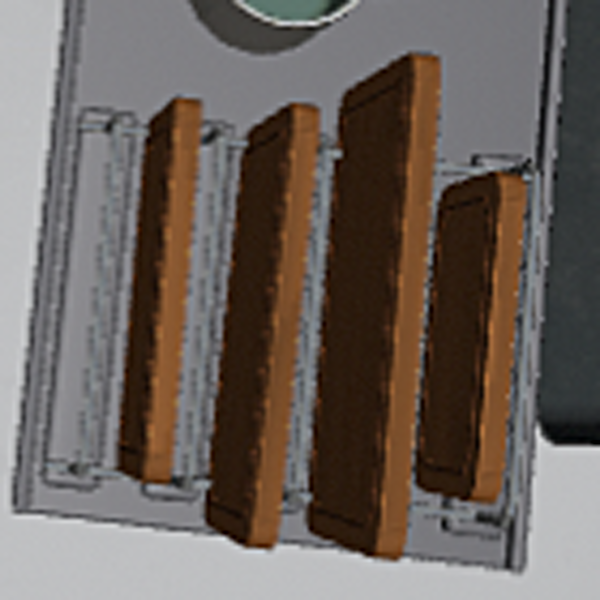

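View pics/c2.png

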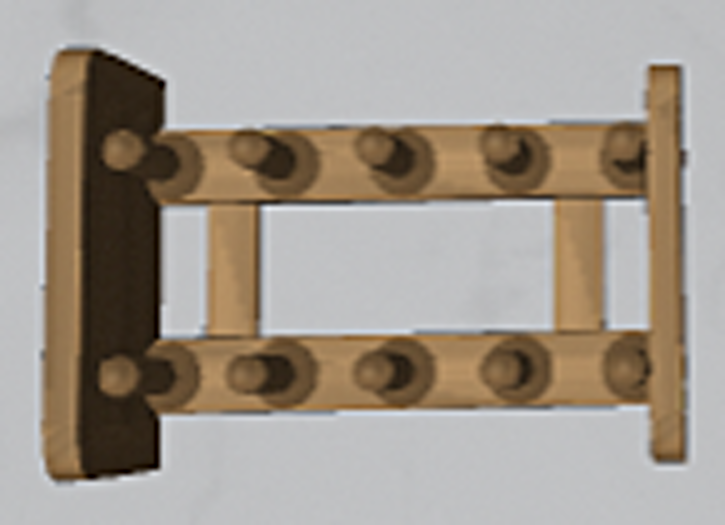

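The crops confirm the order from +y to −y: third, second, largest, smallest. All four sit near the middle of their slots, and the stand's yaw is about +1.4°. Next I'll check board tilt and write a shift calculator.

```bash
cat >> h.py <<'E'
from scipy.spatial.transform import Rotation as Ro
def go(pos,yaw):
    """shift/turn in tool axes from the measured pose to a world TCP target, tool down (yaw in deg)"""
    from bench import robot
    o=robot.get_obs(); R=Ro.from_euler("xyz",o["ee_rot"])
    d=R.inv().apply(np.array(pos)-o["tool_pos"])
    w=(yaw-np.degrees(o["ee_rot"][2])+90)%180-90
    print("shift",d.round(4),"turn",round(-w/10,3),"t",o["time"],"F",o["wrist_force"].round(1),"w",round(o["width"],4))
E
python3 - <<'E'
from h import *
np.set_printoptions(precision=4,suppress=True)
for nm in("top0","scene0"):
    s=np.load(f"pics/{nm}.npz");P=cloud(s);im=s["image"].astype(int);wood=im[...,0]-im[...,2]>12
    for n,c,h in [("third",(.4398,-.0949),.137),("second",(.4246,-.1412),.152),("largest",(.4329,-.191),.167),("small",(.4194,-.2425),.122)]:
        D=P-np.array([*c,0]); lat=D[...,0]*.108+D[...,1]*.994; lon=D[...,0]*.994-D[...,1]*.108
        for b in np.arange(h-.06,h+.01,.015):
            r=[]
            for sg in(-1,1):
                k=wood&(abs(lon)<.06)&(abs(P[...,2]-b)<.006)&(lat*sg>0.002)&(lat*sg<.02)
                r.append((int(k.sum()),round(float(np.median(lat[k])),4) if k.sum()>8 else None))
            print(nm,n,round(b,3),r)
go((.433,-.191,.26),-6.2)
E
```

```text
top0 third 0.077 [(0, None), (41, 0.0056)]
top0 third 0.092 [(0, None), (44, 0.0056)]
top0 third 0.107 [(0, None), (43, 0.0055)]
top0 third 0.122 [(0, None), (50, 0.006)]
top0 third 0.137 [(136, -0.0042), (144, 0.0043)]
top0 second 0.092 [(0, None), (60, 0.0055)]
top0 second 0.107 [(0, None), (73, 0.0056)]
top0 second 0.122 [(0, None), (67, 0.0055)]
top0 second 0.137 [(0, None), (76, 0.0057)]
top0 second 0.152 [(149, -0.0041), (165, 0.0042)]
top0 largest 0.107 [(0, None), (86, 0.0055)]
top0 largest 0.122 [(0, None), (91, 0.0054)]
top0 largest 0.137 [(0, None), (89, 0.0055)]
top0 largest 0.152 [(0, None), (98, 0.0057)]
top0 largest 0.167 [(148, -0.0042), (172, 0.0044)]
top0 small 0.062 [(0, None), (94, 0.0054)]
top0 small 0.077 [(0, None), (98, 0.0054)]
top0 small 0.092 [(0, None), (105, 0.0055)]
top0 small 0.107 [(0, None), (110, 0.0056)]
top0 small 0.122 [(133, -0.0042), (179, 0.0045)]
scene0 third 0.077 [(0, None), (0, None)]
scene0 third 0.092 [(0, None), (0, None)]
scene0 third 0.107 [(60, -0.0063), (0, None)]
scene0 third 0.122 [(290, -0.0067), (0, None)]
scene0 third 0.137 [(268, -0.0059), (86, 0.0034)]
scene0 second 0.092 [(0, None), (0, None)]
scene0 second 0.107 [(0, None), (0, None)]
scene0 second 0.122 [(189, -0.0067), (0, None)]
scene0 second 0.137 [(321, -0.0069), (0, None)]
scene0 second 0.152 [(316, -0.0061), (90, 0.0036)]
scene0 largest 0.107 [(297, -0.0073), (0, None)]
scene0 largest 0.122 [(316, -0.0074), (0, None)]
scene0 largest 0.137 [(328, -0.0072), (0, None)]
scene0 largest 0.152 [(343, -0.0073), (0, None)]
scene0 largest 0.167 [(362, -0.0063), (100, 0.0031)]
scene0 small 0.062 [(262, -0.0076), (0, None)]
scene0 small 0.077 [(275, -0.0073), (0, None)]
scene0 small 0.092 [(295, -0.0073), (0, None)]
scene0 small 0.107 [(298, -0.0075), (0, None)]
scene0 small 0.122 [(383, -0.0062), (63, 0.003)]
shift [ 0.3494 -0.2304 -0.0551] turn 2.481 t 0.1 F [ 0.4 -0.3  0.2] w 0.0938
```

Boards are upright. Moving above the largest.

>>> {"api": "carry_out", "payload": {
  "steps": [
    [[0.02,-0.01,-0.055],0.3,0.2],
    [[0.07,-0.045,-0.055],1.0,0.2],
    [[0.12,-0.08,-0.055],1.7,0.2],
    [[0.17,-0.11,-0.055],2.48,0.2],
    [[0.22,-0.145,-0.055],2.48,0.2],
    [[0.27,-0.18,-0.055],2.48,0.2],
    [[0.31,-0.205,-0.055],2.48,0.2],
    [[0.3494,-0.2304,-0.055],2.48,0.2],
    [[0.3494,-0.2304,-0.055],2.48,0.2],
    [[0.3494,-0.2304,-0.055],2.48,0.2]
  ]
}}

```text
time: 1.35
tool_pos: [0.4327, -0.1917, 0.2601]
ee_rot: [3.141, 0.001, -0.108]
wrist_force: [0.7, -0.3, 0.1]
width: 0.0375
finger_force: 0.0
```

```bash
python3 - <<'E'
from h import *
from bench import robot
s=robot.snapshot("wrist"); cv2.imwrite("pics/w1.png",s["image"][:,:,::-1]); np.savez("pics/w1.npz",**s)
P=cloud(s); np.set_printoptions(precision=4,suppress=True)
im=s["image"].astype(int);wood=im[...,0]-im[...,2]>12
k=(wood&(P[...,2]>.155)&(P[...,2]<.175)&(abs(P[...,1]+.19)<.03)).astype(np.uint8)
Q=P[k>0]; print(len(Q), cv2.minAreaRect((Q[:,:2]*1000).astype(np.float32)),np.median(Q[:,2]))
o=robot.get_obs(); print(o["tool_pos"],o["ee_rot"],o["joint_positions"])
go((.433,-.191,.126),-6.2)
E
```

```text
3169 ((440.1654052734375, -192.35240173339844), (13.812723159790039, 199.98646545410156), 84.17766571044922) 0.16700896501952583
[ 0.4325 -0.1921  0.2602] [ 3.1413  0.0008 -0.1091] [-0.5373 -0.0883  1.4388 -0.0007  1.7917  1.1424]
shift [ 0.0005 -0.0012  0.1342] turn -0.005 t 1.4 F [0.3 0.3 0.1] w 0.0375
```

View pics/w1.png

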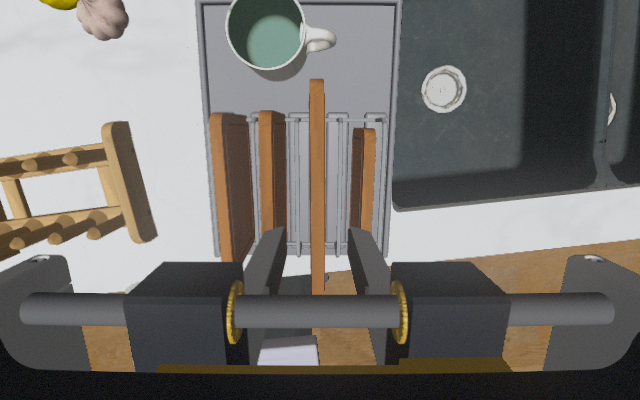

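The wrist view shows the largest board (column 317) centred between the fingers. Descending, closing and lifting.

>>> {"api": "carry_out", "payload": {
  "steps": [
    [[0.0005,0,0.05],0,0.2],
    [[0.0005,0,0.1],0,0.2],
    [[0.0005,0,0.134],0,0.2],
    [[0.0005,0,0.134],0,0.2],
    [[0.0005,0,0.134],0,1],
    [[0.0005,0,0.134],0,1],
    [[0.0005,0,0.134],0,1],
    [[0.0005,0,0.134],0,1],
    [[0.0005,0,0.134],0,1],
    [[0.0005,0,0.134],0,1]
  ]
}}

```text
time: 2.65
tool_pos: [0.4345, -0.1921, 0.1282]
ee_rot: [3.14, -0.003, -0.108]
wrist_force: [-1.0, -0.2, 6.4]
width: 0.0118
finger_force: 30.0
```

>>> {"api": "carry_out", "payload": {
  "steps": [
    [[0,0,-0.02],0,1],
    [[0,0,-0.06],0,1],
    [[0,0,-0.1],0,1],
    [[0,0,-0.14],0,1],
    [[0,0,-0.19],0,1],
    [[0,0,-0.19],0,1],
    [[0,0,-0.19],0,1]
  ]
}}

```text
time: 3.52
tool_pos: [0.4331, -0.1911, 0.3141]
ee_rot: [-3.14, 0.003, -0.108]
wrist_force: [-0.2, 0.4, -5.4]
width: 0.0118
finger_force: 30.0
```

```bash
python3 - <<'E'
from h import *
from bench import robot
s=robot.snapshot("scene"); cv2.imwrite("pics/s2.png",s["image"][:,:,::-1])
s=robot.snapshot("wrist");P=cloud(s); np.set_printoptions(precision=4,suppress=True)
im=s["image"].astype(int);wood=im[...,0]-im[...,2]>12
o=robot.get_obs(); print(o["tool_pos"],o["ee_rot"])
k=wood&(abs(P[...,2]-o["tool_pos"][2]-.04)<.015)
Q=P[k]; print(len(Q), cv2.minAreaRect((Q[:,:2]*1000).astype(np.float32)),np.median(Q[:,2]))
go((.4482,.255,.30),1.4)
E
```

```text
[ 0.4328 -0.1909  0.3133] [-3.1393  0.0053 -0.108 ]
8036 ((452.5448913574219, -187.2698974609375), (25.47549057006836, 171.93389892578125), 84.10702514648438) 0.35189158434268164
shift [-0.0327 -0.445   0.0145] turn -0.759 t 3.625 F [-0.6  0.  -3.9] w 0.0116
```

View pics/s2.png

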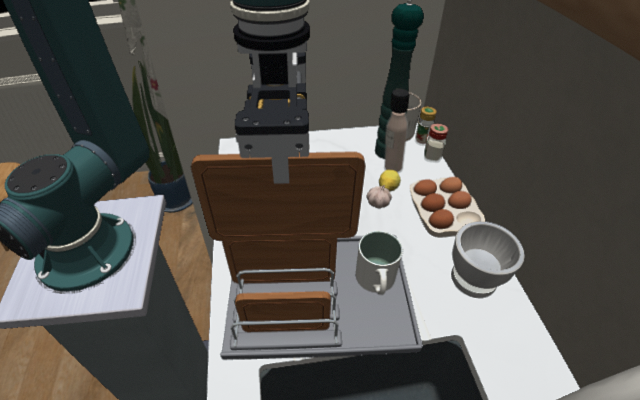

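The scene view shows the largest board held level, clear of the others. Carrying it over the top stand slot.

>>> {"api": "carry_out", "payload": {
  "steps": [
    [[-0.003,-0.03,0],-0.05,1],
    [[-0.006,-0.08,0],-0.15,1],
    [[-0.01,-0.13,0],-0.25,1],
    [[-0.014,-0.18,0],-0.35,1],
    [[-0.017,-0.23,0],-0.45,1],
    [[-0.021,-0.28,0],-0.55,1],
    [[-0.025,-0.33,0],-0.65,1],
    [[-0.029,-0.39,0],-0.76,1],
    [[-0.032,-0.43,0],-0.76,1],
    [[-0.032,-0.445,0],-0.76,1]
  ]
}}

```text
time: 4.88
tool_pos: [0.4487, 0.2561, 0.3136]
ee_rot: [3.14, 0.005, 0.028]
wrist_force: [-0.1, 0.2, -3.3]
width: 0.0118
finger_force: 30.0
```

>>> {"api": "carry_out", "payload": {
  "steps": [
    [[0,0,0],0,1],
    [[0,0,0],0,1],
    [[0,0,0],0,1]
  ]
}}

```text
time: 5.25
tool_pos: [0.45, 0.2531, 0.3166]
ee_rot: [3.141, -0.0, 0.022]
wrist_force: [-0.1, -0.7, -3.3]
width: 0.0119
finger_force: 30.0
```

```bash
python3 - <<'E'
from h import *
from bench import robot
s=robot.snapshot("wrist"); cv2.imwrite("pics/w3.png",s["image"][:,:,::-1])
go((.449,.255,.20),1.4)
E
```

```text
shift [-0.001  -0.0018  0.1167] turn -0.011 t 5.3 F [-0.3 -0.3 -3. ] w 0.0117
```

View pics/w3.png

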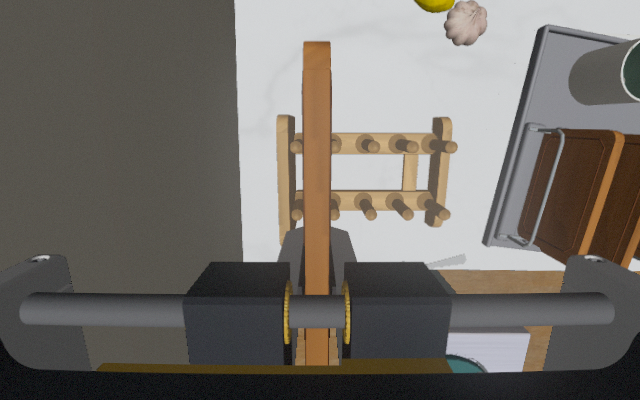

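The board lies over the slot between the first spindles (column 296) and the second (about 333). Lowering it partway.

>>> {"api": "carry_out", "payload": {
  "steps": [
    [[-0.001,-0.002,0.03],0,1],
    [[-0.001,-0.002,0.06],0,1],
    [[-0.001,-0.002,0.09],0,1],
    [[-0.001,-0.002,0.12],0,1],
    [[-0.001,-0.002,0.15],0,1],
    [[-0.001,-0.002,0.16],0,1],
    [[-0.001,-0.002,0.168],0,1],
    [[-0.001,-0.002,0.168],0,1]
  ]
}}

```text
time: 6.3
tool_pos: [0.449, 0.2563, 0.149]
ee_rot: [-3.141, -0.001, 0.024]
wrist_force: [0.7, -1.0, -3.2]
width: 0.012
finger_force: 30.0
```

```bash
python3 - <<'E'
from h import *
from bench import robot
s=robot.snapshot("top"); P=cloud(s);cv2.imwrite("pics/t4.png",cv2.resize(s["image"][160:300,120:320,::-1],(800,560)))
go((.449,.255,.1345),1.4)
E
```

```text
shift [-0.0004  0.0015  0.015 ] turn 0.0 t 6.35 F [-0.6  0.4 -2.8] w 0.0117
```

View pics/t4.png

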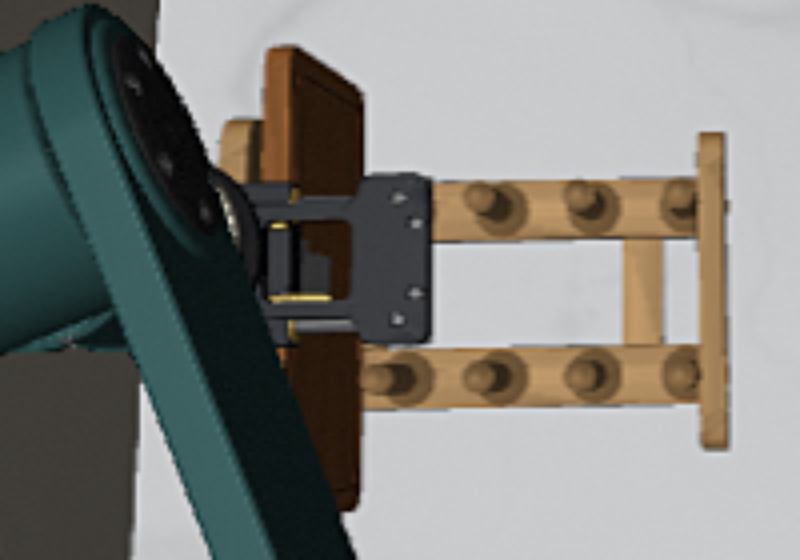

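The board is in the top slot, clear of the spindles. Lowering the rest of the way.

>>> {"api": "carry_out", "payload": {
  "steps": [
    [[0,0.001,0.005],0,1],
    [[0,0.001,0.01],0,1],
    [[0,0.001,0.014],0,1],
    [[0,0.001,0.016],0,1],
    [[0,0.001,0.016],0,1]
  ]
}}

```text
time: 6.98
tool_pos: [0.4486, 0.2554, 0.1343]
ee_rot: [-3.141, -0.001, 0.025]
wrist_force: [-3.1, -1.4, 5.1]
width: 0.0117
finger_force: 30.0
```

>>> {"api": "carry_out", "payload": {
  "steps": [
    [[0,0,0],0,0.2],
    [[0,0,0],0,0.2],
    [[0,0,0],0,0.2],
    [[0,0,0],0,0.2],
    [[0,0,-0.03],0,0.2],
    [[0,0,-0.07],0,0.2],
    [[0,0,-0.12],0,0.2],
    [[0,0,-0.12],0,0.2]
  ]
}}

```text
time: 7.98
tool_pos: [0.4508, 0.2563, 0.2578]
ee_rot: [-3.138, -0.01, 0.025]
wrist_force: [0.1, -0.2, 0.7]
width: 0.0373
finger_force: 0.0
```

```bash
cat >> h.py <<'E'
def stand():
    """boards in the stand: top-edge rect in world from the wrist view"""
    from bench import robot
    s=robot.snapshot("wrist");P=cloud(s);im=s["image"].astype(int);wood=im[...,0]-im[...,2]>12
    k=(wood&(P[...,2]>.108)&(P[...,1]>.08)&(P[...,1]<.28)&(P[...,2]<.19)).astype(np.uint8)
    Q=P[k>0]
    for y,h in((.255,.173),(.205,.158),(.155,.143),(.105,.128)):
        q=Q[(abs(Q[:,1]-y)<.02)&(abs(Q[:,2]-h)<.006)]
        if len(q)>50: r=cv2.minAreaRect((q[:,:2]*1000).astype(np.float32)); print("slot",y,len(q),np.round(r[0],1),np.round(r[1],1),round(r[2],1),"z",np.median(q[:,2]).round(4),"xmax",q[:,0].max().round(4))
E
python3 - <<'E'
from h import *
stand(); go((.4246,-.1418,.26),-6.6)
E
```

```text
slot 0.255 2859 [458.6 256. ] [188.5  12. ] 1.5 z 0.1731 xmax 0.5529
shift [-0.0349  0.3968 -0.0061] turn 0.801 t 8.025 F [-0.7 -0.2 -0.1] w 0.0373
```

The largest is seated, upright and centred. Now the second.

>>> {"api": "carry_out", "payload": {
  "steps": [
    [[-0.003,0.03,-0.006],0.1,0.2],
    [[-0.007,0.08,-0.006],0.2,0.2],
    [[-0.011,0.13,-0.006],0.3,0.2],
    [[-0.016,0.18,-0.006],0.4,0.2],
    [[-0.02,0.23,-0.006],0.5,0.2],
    [[-0.025,0.28,-0.006],0.6,0.2],
    [[-0.03,0.33,-0.006],0.7,0.2],
    [[-0.034,0.38,-0.006],0.8,0.2],
    [[-0.035,0.397,-0.006],0.8,0.2],
    [[-0.035,0.397,-0.006],0.8,0.2]
  ]
}}

```text
time: 9.28
tool_pos: [0.4231, -0.1425, 0.257]
ee_rot: [-3.14, 0.003, -0.117]
wrist_force: [-0.3, 0.2, 0.6]
width: 0.0381
finger_force: 0.0
```

>>> {"api": "carry_out", "payload": {
  "steps": [
    [[0,0,0],0,0.2],
    [[0,0,0],0,0.2]
  ]
}}

```text
time: 9.52
tool_pos: [0.4238, -0.141, 0.2585]
ee_rot: [-3.141, -0.0, -0.113]
wrist_force: [-0.7, -0.4, 0.7]
width: 0.0376
finger_force: 0.0
```

```bash
python3 - <<'E'
from h import *
go((.4246,-.1418,.111),-6.6)
E
```

```text
shift [0.0009 0.0007 0.1475] turn 0.015 t 9.525 F [-0.7 -0.4  0.7] w 0.0376
```

>>> {"api": "carry_out", "payload": {
  "steps": [
    [[0,0.0005,0.05],0,0.2],
    [[0,0.0005,0.1],0,0.2],
    [[0,0.0005,0.135],0,0.2],
    [[0,0.0005,0.147],0,0.2],
    [[0,0.0005,0.147],0,0.2],
    [[0,0.0005,0.147],0,1],
    [[0,0.0005,0.147],0,1],
    [[0,0.0005,0.147],0,1],
    [[0,0.0005,0.147],0,1],
    [[0,0.0005,0.147],0,1]
  ]
}}

```text
time: 10.78
tool_pos: [0.4242, -0.1428, 0.1125]
ee_rot: [-3.141, -0.002, -0.115]
wrist_force: [-0.3, 2.6, 6.6]
width: 0.0121
finger_force: 30.0
```

>>> {"api": "carry_out", "payload": {
  "steps": [
    [[0,0,-0.02],0,1],
    [[0,0,-0.06],0,1],
    [[0,0,-0.1],0,1],
    [[0,0,-0.14],0,1],
    [[0,0,-0.18],0,1],
    [[0,0,-0.18],0,1],
    [[0,0,-0.18],0,1]
  ]
}}

```text
time: 11.65
tool_pos: [0.4228, -0.1427, 0.2889]
ee_rot: [-3.141, 0.004, -0.115]
wrist_force: [-0.6, -0.8, -3.6]
width: 0.0119
finger_force: 30.0
```

```bash
python3 - <<'E'
from h import *
from bench import robot
go((.4494,.205,.29),1.4)
o=robot.get_obs();s=robot.snapshot("wrist");P=cloud(s);im=s["image"].astype(int);wood=im[...,0]-im[...,2]>12
k=wood&(abs(P[...,2]-o["tool_pos"][2]-.04)<.006);print(o["tool_pos"],np.median(P[k][:,2]),P[k][:,0].max())
E
```

```text
shift [-0.0135 -0.3485 -0.0008] turn -0.8 t 11.65 F [-0.6 -0.8 -3.6] w 0.0119
[ 0.42275817 -0.14271463  0.2888615 ] 0.3281902182775679 0.515747688205114
```

>>> {"api": "carry_out", "payload": {
  "steps": [
    [[-0.001,-0.025,0],-0.1,1],
    [[-0.003,-0.07,0],-0.2,1],
    [[-0.005,-0.12,0],-0.3,1],
    [[-0.007,-0.17,0],-0.4,1],
    [[-0.009,-0.22,0],-0.5,1],
    [[-0.011,-0.27,0],-0.65,1],
    [[-0.0125,-0.315,0],-0.8,1],
    [[-0.0135,-0.3485,0],-0.8,1],
    [[-0.0135,-0.3485,0],-0.8,1],
    [[-0.0135,-0.3485,0],-0.8,1]
  ]
}}

```text
time: 12.95
tool_pos: [0.4495, 0.2043, 0.2895]
ee_rot: [3.14, 0.003, 0.025]
wrist_force: [0.5, -1.9, -3.5]
width: 0.0115
finger_force: 30.0
```

>>> {"api": "carry_out", "payload": {
  "steps": [
    [[0,0,0],0,1],
    [[0,0,0],0,1]
  ]
}}

```text
time: 13.2
tool_pos: [0.4501, 0.204, 0.2914]
ee_rot: [3.141, -0.0, 0.023]
wrist_force: [-0.4, -0.3, -3.1]
width: 0.0119
finger_force: 30.0
```

```bash
python3 - <<'E'
from h import *
go((.450,.205,.119),1.4)
E
```

```text
shift [-1.000e-04 -1.100e-03  1.724e-01] turn -0.008 t 13.2 F [-0.4 -0.3 -3.1] w 0.0119
```

>>> {"api": "carry_out", "payload": {
  "steps": [
    [[0,-0.001,0.03],0,1],
    [[0,-0.001,0.06],0,1],
    [[0,-0.001,0.09],0,1],
    [[0,-0.001,0.12],0,1],
    [[0,-0.001,0.14],0,1],
    [[0,-0.001,0.155],0,1],
    [[0,-0.001,0.158],0,1],
    [[0,-0.001,0.158],0,1]
  ]
}}

```text
time: 14.2
tool_pos: [0.4505, 0.2059, 0.1341]
ee_rot: [-3.141, -0.001, 0.024]
wrist_force: [-0.5, 0.2, -2.1]
width: 0.012
finger_force: 30.0
```

>>> {"api": "carry_out", "payload": {
  "steps": [
    [[0,0,0.005],0,1],
    [[0,0,0.01],0,1],
    [[0,0,0.014],0,1],
    [[0,0,0.016],0,1],
    [[0,0,0.016],0,1]
  ]
}}

```text
time: 14.82
tool_pos: [0.4499, 0.2059, 0.1186]
ee_rot: [-3.142, -0.0, 0.025]
wrist_force: [-3.6, -0.4, 5.1]
width: 0.0117
finger_force: 30.0
```

>>> {"api": "carry_out", "payload": {
  "steps": [
    [[0,0,0],0,0.2],
    [[0,0,0],0,0.2],
    [[0,0,0],0,0.2],
    [[0,0,0],0,0.2],
    [[0,0,-0.03],0,0.2],
    [[0,0,-0.07],0,0.2],
    [[0,0,-0.12],0,0.2],
    [[0,0,-0.14],0,0.2],
    [[0,0,-0.14],0,0.2]
  ]
}}

```text
time: 15.95
tool_pos: [0.451, 0.2062, 0.2595]
ee_rot: [-3.14, -0.004, 0.025]
wrist_force: [0.4, -0.7, -0.6]
width: 0.0378
finger_force: 0.0
```

```bash
python3 - <<'E'
from h import *
stand(); go((.4398,-.0953,.25),-5.8)
E
```

```text
slot 0.255 2213 [482.9 256.7] [137.4  12.5] 1.5 z 0.173 xmax 0.5516
slot 0.205 2503 [448.1 205.9] [192.7  11.9] 1.2 z 0.1581 xmax 0.5444
shift [-0.0179  0.3009  0.0075] turn 0.721 t 16.0 F [-1.3 -0.1 -0.5] w 0.0376
```

Second is seated. Now the third.

>>> {"api": "carry_out", "payload": {
  "steps": [
    [[-0.002,0.03,0.007],0.1,0.2],
    [[-0.005,0.08,0.007],0.2,0.2],
    [[-0.008,0.13,0.007],0.3,0.2],
    [[-0.011,0.18,0.007],0.45,0.2],
    [[-0.014,0.23,0.007],0.6,0.2],
    [[-0.017,0.28,0.007],0.72,0.2],
    [[-0.018,0.301,0.007],0.72,0.2],
    [[-0.018,0.301,0.007],0.72,0.2],
    [[-0.018,0.301,0.007],0.72,0.2],
    [[-0.018,0.301,0.007],0.72,0.2]
  ]
}}

```text
time: 17.25
tool_pos: [0.4394, -0.0944, 0.2501]
ee_rot: [-3.141, 0.001, -0.099]
wrist_force: [-0.4, -0.6, -0.4]
width: 0.0375
finger_force: 0.0
```

```bash
python3 - <<'E'
from h import *
go((.4398,-.0953,.097),-5.8)
E
```

```text
shift [0.0005 0.001  0.1531] turn 0.011 t 17.25 F [-0.4 -0.6 -0.4] w 0.0375
```

>>> {"api": "carry_out", "payload": {
  "steps": [
    [[0.0005,0.001,0.05],0,0.2],
    [[0.0005,0.001,0.1],0,0.2],
    [[0.0005,0.001,0.14],0,0.2],
    [[0.0005,0.001,0.153],0,0.2],
    [[0.0005,0.001,0.153],0,0.2],
    [[0.0005,0.001,0.153],0,1],
    [[0.0005,0.001,0.153],0,1],
    [[0.0005,0.001,0.153],0,1],
    [[0.0005,0.001,0.153],0,1],
    [[0.0005,0.001,0.153],0,1]
  ]
}}

```text
time: 18.5
tool_pos: [0.4406, -0.0966, 0.0987]
ee_rot: [3.141, -0.002, -0.101]
wrist_force: [-0.1, 1.4, 5.0]
width: 0.0119
finger_force: 30.0
```

>>> {"api": "carry_out", "payload": {
  "steps": [
    [[0,0,-0.02],0,1],
    [[0,0,-0.06],0,1],
    [[0,0,-0.1],0,1],
    [[0,0,-0.14],0,1],
    [[0,0,-0.17],0,1],
    [[0,0,-0.17],0,1],
    [[0,0,-0.17],0,1]
  ]
}}

```text
time: 19.38
tool_pos: [0.4391, -0.0964, 0.2653]
ee_rot: [-3.141, 0.003, -0.101]
wrist_force: [0.5, -0.1, -1.7]
width: 0.0118
finger_force: 30.0
```

```bash
python3 - <<'E'
from h import *
from bench import robot
go((.4506,.155,.27),1.4)
o=robot.get_obs();s=robot.snapshot("wrist");P=cloud(s);im=s["image"].astype(int);wood=im[...,0]-im[...,2]>12
k=wood&(abs(P[...,2]-o["tool_pos"][2]-.04)<.006);print(o["tool_pos"],np.median(P[k][:,2]),P[k][:,0].max())
E
```

```text
shift [-0.014  -0.2513 -0.0045] turn -0.72 t 19.375 F [ 0.5 -0.1 -1.7] w 0.0118
[ 0.43913112 -0.09639055  0.26530737] 0.3036124373410193 0.5192870229700747
```

>>> {"api": "carry_out", "payload": {
  "steps": [
    [[-0.001,-0.025,0],-0.1,1],
    [[-0.004,-0.07,0],-0.25,1],
    [[-0.007,-0.12,0],-0.4,1],
    [[-0.01,-0.17,0],-0.55,1],
    [[-0.012,-0.215,0],-0.72,1],
    [[-0.014,-0.2515,0],-0.72,1],
    [[-0.014,-0.2515,0],-0.72,1],
    [[-0.014,-0.2515,0],-0.72,1],
    [[-0.014,-0.2515,0],-0.72,1],
    [[-0.014,-0.2515,0],-0.72,1]
  ]
}}

```text
time: 20.68
tool_pos: [0.4514, 0.1542, 0.2674]
ee_rot: [3.141, 0.0, 0.023]
wrist_force: [0.2, -0.2, -0.5]
width: 0.0118
finger_force: 30.0
```

```bash
python3 - <<'E'
from h import *
go((.4515,.155,.105),1.4)
E
```

```text
shift [ 1.000e-04 -8.000e-04  1.624e-01] turn -0.009 t 20.675 F [ 0.2 -0.2 -0.5] w 0.0118
```

>>> {"api": "carry_out", "payload": {
  "steps": [
    [[0,-0.001,0.03],0,1],
    [[0,-0.001,0.06],0,1],
    [[0,-0.001,0.09],0,1],
    [[0,-0.001,0.12],0,1],
    [[0,-0.001,0.135],0,1],
    [[0,-0.001,0.146],0,1],
    [[0,-0.001,0.148],0,1],
    [[0,-0.001,0.148],0,1]
  ]
}}

```text
time: 21.68
tool_pos: [0.4519, 0.1562, 0.1204]
ee_rot: [-3.141, -0.002, 0.025]
wrist_force: [0.3, -0.2, -0.6]
width: 0.0117
finger_force: 30.0
```

>>> {"api": "carry_out", "payload": {
  "steps": [
    [[0,0,0.005],0,1],
    [[0,0,0.01],0,1],
    [[0,0,0.014],0,1],
    [[0,0,0.016],0,1],
    [[0,0,0.016],0,1]
  ]
}}

```text
time: 22.3
tool_pos: [0.4512, 0.1562, 0.1048]
ee_rot: [3.142, -0.0, 0.025]
wrist_force: [-2.9, -0.3, 4.4]
width: 0.012
finger_force: 30.0
```

>>> {"api": "carry_out", "payload": {
  "steps": [
    [[0,0,0],0,0.2],
    [[0,0,0],0,0.2],
    [[0,0,0],0,0.2],
    [[0,0,0],0,0.2],
    [[0,0,-0.03],0,0.2],
    [[0,0,-0.07],0,0.2],
    [[0,0,-0.12],0,0.2],
    [[0,0,-0.14],0,0.2],
    [[0,0,-0.14],0,0.2]
  ]
}}

```text
time: 23.42
tool_pos: [0.4523, 0.1563, 0.2455]
ee_rot: [-3.141, -0.004, 0.025]
wrist_force: [-1.0, -0.1, -0.3]
width: 0.0373
finger_force: 0.0
```

```bash
python3 - <<'E'
from h import *
stand(); go((.4194,-.243,.245),-6.4)
E
```

```text
slot 0.255 2982 [476.7 256.1] [151.5  13.2] 1.6 z 0.1729 xmax 0.5524
slot 0.205 2040 [479.7 207. ] [128.8  12.5] 1.5 z 0.158 xmax 0.5441
slot 0.155 2186 [448.  156.4] [168.2  11.9] 1.5 z 0.1431 xmax 0.5322
shift [-0.0419  0.3982 -0.0015] turn 0.781 t 23.475 F [-0.1  0.1 -0.2] w 0.0375
```

Third is seated. Now the smallest.

>>> {"api": "carry_out", "payload": {
  "steps": [
    [[-0.003,0.03,-0.002],0.1,0.2],
    [[-0.008,0.08,-0.002],0.2,0.2],
    [[-0.013,0.13,-0.002],0.3,0.2],
    [[-0.019,0.18,-0.002],0.4,0.2],
    [[-0.024,0.23,-0.002],0.5,0.2],
    [[-0.03,0.28,-0.002],0.6,0.2],
    [[-0.035,0.33,-0.002],0.7,0.2],
    [[-0.04,0.38,-0.002],0.78,0.2],
    [[-0.042,0.398,-0.002],0.78,0.2],
    [[-0.042,0.398,-0.002],0.78,0.2]
  ]
}}

```text
time: 24.72
tool_pos: [0.4185, -0.2428, 0.2438]
ee_rot: [-3.139, 0.003, -0.113]
wrist_force: [-0.2, 0.2, 0.5]
width: 0.0373
finger_force: 0.0
```

>>> {"api": "carry_out", "payload": {
  "steps": [
    [[0,0,0],0,0.2],
    [[0,0,0],0,0.2]
  ]
}}

```text
time: 24.98
tool_pos: [0.4194, -0.2414, 0.2456]
ee_rot: [-3.141, -0.0, -0.109]
wrist_force: [0.8, 0.8, -0.6]
width: 0.0374
finger_force: 0.0
```

```bash
python3 - <<'E'
from h import *
go((.4190,-.243,.085),-6.4)
E
```

```text
shift [-0.0003  0.0017  0.1606] turn 0.014 t 24.975 F [ 0.8  0.8 -0.6] w 0.0374
```

>>> {"api": "carry_out", "payload": {
  "steps": [
    [[-0.0005,0.001,0.05],0,0.2],
    [[-0.0005,0.001,0.1],0,0.2],
    [[-0.0005,0.001,0.145],0,0.2],
    [[-0.0005,0.001,0.16],0,0.2],
    [[-0.0005,0.001,0.16],0,0.2],
    [[-0.0005,0.001,0.16],0,1],
    [[-0.0005,0.001,0.16],0,1],
    [[-0.0005,0.001,0.16],0,1],
    [[-0.0005,0.001,0.16],0,1],
    [[-0.0005,0.001,0.16],0,1]
  ]
}}

```text
time: 26.22
tool_pos: [0.4192, -0.2441, 0.0868]
ee_rot: [3.141, -0.002, -0.112]
wrist_force: [0.4, 0.9, 5.8]
width: 0.0115
finger_force: 30.0
```

>>> {"api": "carry_out", "payload": {
  "steps": [
    [[0,0,-0.02],0,1],
    [[0,0,-0.06],0,1],
    [[0,0,-0.1],0,1],
    [[0,0,-0.14],0,1],
    [[0,0,-0.17],0,1],
    [[0,0,-0.17],0,1],
    [[0,0,-0.17],0,1]
  ]
}}

```text
time: 27.1
tool_pos: [0.4178, -0.2434, 0.2533]
ee_rot: [-3.14, 0.003, -0.112]
wrist_force: [-0.5, 1.1, -2.5]
width: 0.0117
finger_force: 30.0
```

```bash
python3 - <<'E'
from h import *
from bench import robot
go((.452,.105,.26),1.4)
o=robot.get_obs();s=robot.snapshot("wrist");P=cloud(s);im=s["image"].astype(int);wood=im[...,0]-im[...,2]>12
k=wood&(abs(P[...,2]-o["tool_pos"][2]-.04)<.006);print(o["tool_pos"],np.median(P[k][:,2]),P[k][:,0].max())
E
```

```text
shift [-0.0049 -0.35   -0.0061] turn -0.78 t 27.1 F [-0.5  1.1 -2.5] w 0.0117
[ 0.41781518 -0.24337732  0.25330356] 0.28855200177651286 0.48418247220705984
```

>>> {"api": "carry_out", "payload": {
  "steps": [
    [[0,-0.025,0],-0.1,1],
    [[-0.001,-0.07,0],-0.2,1],
    [[-0.002,-0.12,0],-0.3,1],
    [[-0.0025,-0.17,0],-0.4,1],
    [[-0.003,-0.22,0],-0.5,1],
    [[-0.004,-0.27,0],-0.65,1],
    [[-0.0045,-0.315,0],-0.78,1],
    [[-0.005,-0.35,0],-0.78,1],
    [[-0.005,-0.35,0],-0.78,1],
    [[-0.005,-0.35,0],-0.78,1]
  ]
}}

```text
time: 28.4
tool_pos: [0.4519, 0.1041, 0.254]
ee_rot: [3.14, 0.003, 0.024]
wrist_force: [0.4, -0.4, -1.4]
width: 0.0116
finger_force: 30.0
```

>>> {"api": "carry_out", "payload": {
  "steps": [
    [[0,0,0],0,1],
    [[0,0,0],0,1]
  ]
}}

```text
time: 28.65
tool_pos: [0.4525, 0.1037, 0.2554]
ee_rot: [3.141, 0.0, 0.023]
wrist_force: [0.0, 0.5, -1.3]
width: 0.012
finger_force: 30.0
```

```bash
python3 - <<'E'
from h import *
go((.452,.105,.093),1.4)
E
```

```text
shift [-0.0005 -0.0013  0.1624] turn -0.009 t 28.65 F [ 0.   0.5 -1.3] w 0.012
```

>>> {"api": "carry_out", "payload": {
  "steps": [
    [[0,-0.001,0.03],0,1],
    [[0,-0.001,0.06],0,1],
    [[0,-0.001,0.09],0,1],
    [[0,-0.001,0.12],0,1],
    [[0,-0.001,0.135],0,1],
    [[0,-0.001,0.146],0,1],
    [[0,-0.001,0.148],0,1],
    [[0,-0.001,0.148],0,1]
  ]
}}

```text
time: 29.65
tool_pos: [0.4531, 0.1057, 0.1083]
ee_rot: [-3.142, -0.002, 0.025]
wrist_force: [-0.2, -0.2, -2.0]
width: 0.012
finger_force: 30.0
```

>>> {"api": "carry_out", "payload": {
  "steps": [
    [[0,0,0.005],0,1],
    [[0,0,0.01],0,1],
    [[0,0,0.014],0,1],
    [[0,0,0.016],0,1],
    [[0,0,0.016],0,1]
  ]
}}

```text
time: 30.28
tool_pos: [0.4523, 0.1057, 0.0929]
ee_rot: [3.142, -0.0, 0.025]
wrist_force: [-3.8, -0.6, 6.6]
width: 0.0117
finger_force: 30.0
```

>>> {"api": "carry_out", "payload": {
  "steps": [
    [[0,0,0],0,0.2],
    [[0,0,0],0,0.2],
    [[0,0,0],0,0.2],
    [[0,0,0],0,0.2],
    [[0,0,-0.03],0,0.2],
    [[0,0,-0.07],0,0.2],
    [[0,0,-0.12],0,0.2],
    [[0,0,-0.16],0,0.2],
    [[0,0,-0.18],0,0.2],
    [[0,0,-0.18],0,0.2]
  ]
}}

```text
time: 31.52
tool_pos: [0.4533, 0.1058, 0.2733]
ee_rot: [-3.141, -0.004, 0.025]
wrist_force: [0.3, -0.1, -0.2]
width: 0.0374
finger_force: 0.0
```

>>> {"api": "carry_out", "payload": {
  "steps": [
    [[0,0.04,0],0,0.2],
    [[0,0.09,0],0,0.2],
    [[0,0.14,0],0,0.2],
    [[0,0.19,0],0,0.2],
    [[0,0.23,0],0,0.2],
    [[0,0.23,0],0,0.2],
    [[0,0.23,0],0,0.2]
  ]
}}

```text
time: 32.4
tool_pos: [0.4577, -0.1236, 0.2702]
ee_rot: [-3.14, 0.002, 0.025]
wrist_force: [-0.3, -0.0, 0.1]
width: 0.0376
finger_force: 0.0
```

```bash
python3 - <<'E'
from h import *
from bench import robot
stand(); s=robot.snapshot("top"); cv2.imwrite("pics/t9.png",s["image"][:,:,::-1])
P=cloud(s);im=s["image"].astype(int);wood=im[...,0]-im[...,2]>25
for y,h in((.255,.173),(.205,.158),(.155,.143),(.105,.128)):
    q=P[wood&(abs(P[...,1]-y)<.02)&(abs(P[...,2]-h)<.005)]
    r=cv2.minAreaRect((q[:,:2]*1000).astype(np.float32)); print(len(q),np.round(r[0],1),np.round(r[1],1),round(r[2],1))
U,V=np.meshgrid(np.arange(640),np.arange(400));k=(U>380)&(U<432)&(V>130)&(V<185)&(P[...,2]>.08)
print(cv2.minAreaRect((P[k][:,:2]*1000).astype(np.float32))[0])
E
```

```text
slot 0.205 651 [410.6 199.6] [13.6 81.2] 82.6 z 0.1569 xmax 0.4515
slot 0.155 2195 [448.2 155.6] [165.8  15.1] 1.8 z 0.1424 xmax 0.5311
slot 0.105 1787 [451.3 105.4] [145.2  14.4] 1.4 z 0.1276 xmax 0.5239
811 [446.8 256.2] [211.9  13.7] 1.3
656 [449.1 207.4] [189.8  13. ] 1.4
602 [449.9 156.9] [166.7  13.9] 0.9
461 [451.4 104.9] [144.7  11.6] 1.2
(547.4256591796875, -125.06314086914062)
```

View pics/t9.png

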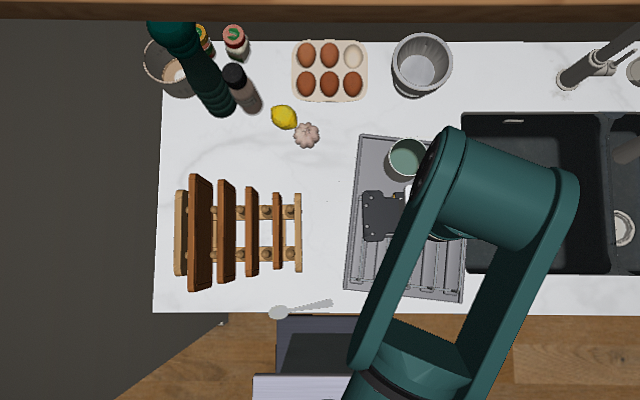

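The top view shows all four boards upright in the stand at columns 200, 226, 251 and 277, in size order from the tall panel. They are centred to within 2 mm. The mug at (405,158) has not moved, and the gripper touches nothing. Handing in.

```bash
python3 -c "
from bench import robot
print(robot.close_job())"
```

```text
the job is handed in; nothing more can be done
None
```

All four boards are in the stand, one per slot, in size order with the largest at the tall end panel; each is upright, fully down and released, the mug was left where it was, and I handed the job in at about 32.5 s (no verdict came back).

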